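Switch on the soil-test bench and start its timer

TASK

Start the soil test: first switch on the supply by pushing the broad rocker on its grey metal box right over, so that the raised half beside the lamp goes fully down, then push the timer's ball-ended lever across until it flips over and rests on its other side. Leave the other switch box, the one with the small narrow rocker, as it is, and take the hand away from everything.

Things in the scene. Friction and masses are not known exactly. Their poses are not given: they have to be found in the camera images.
- supply_box: Supply switch box: fixed, grey metal, 130 (x) x 90 (y) x 45 mm high, a BROAD white rocker (68 mm along x, 44 mm wide) in the middle of its top. Origin: centre of underside, on the bench; z up; x points along the rocker to its raised half and the flush amber lamp, 52 mm from centre. Hinge along y at 51 mm height. Turned up to 70 degrees either way; stands in any order with the other two boxes.
- supply_rocker (a joint): Broad rocker, rad: 0 = off, +x half raised (58 mm above the bench 20 mm from the hinge, 63 mm at its end), -x half level at 51 mm; 0.36 = on, +x half level at 51 mm, on its stop. Over-centre: springs to the nearer end from the middle, 0.18, and stays. About 6 N down, 20 mm out from the hinge, starts it.
- timer_box: Timer: fixed grey metal box, 110 (x) x 130 (y) x 50 mm high; on top a round white dial (40 mm off centre to +y) and in the middle a steel lever, 9 mm thick, ending in a black ball of 22 mm diameter. Origin: centre of underside, on the bench; z up. Hinge along y at 50 mm height; ball centre 60 mm from it. Turned up to 30 degrees either way; +x points away from the robot.
- timer_lever (a joint): Timer lever, rad: 0 = stopped, leaning to the box's -x side (towards the robot), ball centre at x = -29 mm, 103 mm above the bench; 0.5 = upright, ball 110 mm high; 1.0 = started, ball at x = +29 mm, on its stop. Over-centre: springs to the nearer end from 0.5 and stays. About 4 N on the ball towards +x starts it; past upright it flips by itself.
- spare_rocker_end (a point): To be left alone: raised end of the rocker on the other switch box, which has the same 130 x 90 x 45 mm grey housing and lamp but a small NARROW white rocker, 34 mm long, 16 mm wide. The point is the middle of the rocker's raised end edge, 57 mm above the bench, 16 mm from the box's centre, towards its lamp.
Things that resemble listed ones, but are neither listed nor needed, are in the scene too. What is shaped like the supply_box but blue or purple is not meant.

How it is judged:
By the outcome, as a careful person would: the job done as asked, in the order asked, and still so for the second after the job is handed in, with the robot touching nothing.
It also fails if it takes over 38 s, if anything falls off the work surface, if the arm or the gripper's body presses on something with over 40 N, if the wrist force passes 120 N, or if a joint passes its speed limit or range.

ROBOT

A 6-joint arm with a two-finger parallel gripper is mounted at the origin on the work surface. World frame = base frame: x ahead of the robot, y to its left, z up, the work surface at z = 0. Lengths are in m, angles in rad, forces in N, time in s.
With the tool pointing down it reaches from about 0.35 to 0.775 m from the base axis. Payload 7.3 kg.
Tool frame: the origin (TCP) lies midway between the tips of the shut fingers; the grasp point (between the pads) lies 19 mm behind it; z points along the fingers, y is the line along which they close (so a half turn about z gives the same grasp; the last joint's range is limited). The gripper opens to 92 mm and grips with 3 to 60 N. Pads are 19 mm wide; open, the fingers measure 130 mm over their backs; the gripper's body (75 mm by 190 mm) begins 47 mm behind the grasp point.
Start: joints at [-1.464, 0.342, 1.524, -0, 1.275, -0.146], TCP at [0.131, -0.508, 0.227] pointing down, gripper open.
Joint ranges: [-2.53, 2.53], [-0.77, 2.02], [0.04, 2.7], [-1, 4.14], [0.28, 2.66], [-3.11, 3.11]. Speed limits (rad/s): [2.57, 2.57, 3.14, 3.14, 3.14, 3.14].

INTERFACE

Orientations are given as a rotation vector (axis times angle).
In Python, from station import bot gives the robot as it stands. The module is installed in compiled form; this text tells all that it offers.
- The arm moves only by the tool carry_out, never from a script. Its argument "motion" is a list of rows, each a list of 7 numbers: the opening, from -1 (shut) to 1 (fully open), so that 0 is half open, then the shift along the tool's x, y, z normalised to -1 to 1, where 1 is 25 cm, then the turn, a rotation vector about the tool's x, y, z normalised to -1 to 1, where 1 is 360 degrees. In form: [[claw, tx, ty, tz, wx, wy, wz], ...]. A call has 1 to 20 rows; each row is the pose to reach, as a shift and turn from the pose commanded when the call began, along the tool's axes at that moment, turning the shorter way round; what a row does not reach only later rows make up. A row lasts 1/8 s, in which the tool goes at most 62.5 mm and 10.7 degrees, less where a joint would pass 70% of its speed; a pose out of reach is approached as far as the arm can. A call with a number of a shift or a turn outside -1 to 1 is refused whole. A call with a gripper value outside its range is refused whole. The fingers move at their own pace and stop on an object; "newtons" is the grip in N (left out, the last holds). Time passes only in rows, so rows that repeat a pose let the fingers close. It gives the time, the measured TCP pose, the force, the opening and the grip force at its end, in the units of the state.
- bot.get_state(): the state, without advancing time (a new reading comes with each control period).
- bot.read_camera(name): name is "scene" or "side" or "wrist"; returns a dict with "img" (420x560x3 uint8, red, green, blue), "vertical_fov" (degrees; the focal length in pixels is half the picture's height over the tangent of half this angle, whatever the lens; pixels are square), "cx", "cy" (the principal point, pixels), "R" (3x3) and "t" (3): a world point X has camera coordinates R X + t; the wrist camera has in their place "mount" (4x4, takes a point from camera to tool coordinates, whose origin is the TCP and whose axes are the flange's). Camera axes: x right, y down, z forward; pixel columns grow to the right and rows downward; lengths in m; the calibration is good to about 2 mm. A picture is of the moment at which its call begins: read the wrist's pose just before it. There is no depth.
- bot.sign_off(): hands the job in; it is judged then, once.
The state is a dict: "clock": time; "joints": joint angles; "qvel": joint speeds; "joint_torque": joint torques, N m; "position": TCP position; "tool_rot": TCP orientation; "force": force on the tool from outside, world axes, zero at the start; "wrist_torque": the same for the moment, N m; "grip_width": finger opening in m; "finger_force": force on a finger pad.
Only numpy, scipy, OpenCV 4.12 (cv2) and the standard library are available. Lean on these libraries where they do the work, as an engineer would, in place of code of your own. Each camera call takes 0.05 s, during which the arm holds its last target. There are 200 camera calls.

## Working session

There is one attempt and no reset: what is moved stays moved. The work goes in short steps, Python scripts to look and compute and a tool call to move; the robot and the scene stay as the last step left them, time stands still between calls to the robot, and variables do not carry over. Pictures are saved under pics/ and viewed, at most 10 in all, crops included, and the job is handed in when it is done.

Besides the shell and the picture viewer there is one more tool, called after "Call:" in YAML: its name, and indented under it one key for each argument. carry_out: Moves the arm, as the interface text tells. Its arguments: {"type":"object","properties":{"motion":{"type":"array"},"newtons":{"type":"number"}},"required":["motion"]}

```bash
mkdir -p pics; cat > h.py <<'E'
import numpy as np, cv2
from station import bot
from scipy.spatial.transform import Rotation as Ro
def cam(n):
    s=bot.get_state(); c=bot.read_camera(n); c['img']=np.array(c['img'])
    f=c['img'].shape[0]/2/np.tan(np.radians(c['vertical_fov'])/2)
    if 'mount' in c:
        T=np.eye(4);T[:3,:3]=Ro.from_rotvec(s['tool_rot']).as_matrix();T[:3,3]=s['position']
        M=T@np.array(c['mount']); c['Rw']=M[:3,:3]; c['o']=M[:3,3]
    else:
        R=np.array(c['R']); c['Rw']=R.T; c['o']=-R.T@np.array(c['t'])
    c['f']=f
    return c
def ray(c,u,v):
    d=c['Rw']@np.array([(u-c['cx'])/c['f'],(v-c['cy'])/c['f'],1]); return c['o'],d/np.linalg.norm(d)
def onz(c,u,v,z):
    o,d=ray(c,u,v); return o+d*(z-o[2])/d[2]
def proj(c,X):
    p=c['Rw'].T@(np.array(X)-c['o']); return np.array([c['f']*p[0]/p[2]+c['cx'],c['f']*p[1]/p[2]+c['cy']])
def tri(c1,p1,c2,p2):
    o1,d1=ray(c1,*p1);o2,d2=ray(c2,*p2)
    t=np.linalg.lstsq(np.c_[d1,-d2],o2-o1,rcond=None)[0]
    a,b=o1+t[0]*d1,o2+t[1]*d2
    return (a+b)/2,np.linalg.norm(a-b)
E
python3 - <<'E'
from h import *
for n in('scene','side'):
    c=cam(n); cv2.imwrite(f'pics/{n}0.png',cv2.resize(c['img'][:,:,::-1],(784,588),interpolation=cv2.INTER_CUBIC)); cv2.imwrite(f'pics/raw_{n}.png',c['img'][:,:,::-1])
    print(n,c['o'],c['Rw'][:,2],c['f'],c['cx'],c['cy'],{k:v for k,v in c.items() if k not in('img','R','t','Rw','o','f')})
print(bot.get_state())
E
```

```text
scene [0.99158143 0.25905977 0.80218427] [-0.58873775 -0.30382714 -0.74905068] 411.9177027665499 281.00347444757455 204.8751920893949 {'vertical_fov': 54.025935644366506, 'cx': 281.00347444757455, 'cy': 204.8751920893949}
side [0.32354724 0.71474876 0.54866645] [ 0.09378154 -0.83514176 -0.54198088] 393.5407505767987 283.0780447545207 209.81525385770462 {'vertical_fov': 56.170270314205666, 'cx': 283.0780447545207, 'cy': 209.81525385770462}
{'clock': 0.1, 'joints': array([-1.46397670e+00,  3.42655699e-01,  1.52490737e+00,  2.82364012e-06,
        1.27537957e+00, -1.45984085e-01]), 'qvel': array([-2.60108663e-04, -2.02662427e-03, -3.05719761e-03, -1.95125648e-04,
       -4.46919187e-05, -1.23109958e-04]), 'joint_torque': array([ 2.43562783e-03, -4.32004344e+01, -2.44694299e+01,  7.21784472e-02,
        5.25608927e-02, -3.63082449e-05]), 'position': array([ 0.13130549, -0.50795296,  0.22611801]), 'tool_rot': array([-3.11519002e+00, -3.95875109e-01, -4.57443405e-05]), 'force': array([ 0.09335911,  0.15261062, -0.06609403]), 'wrist_torque': array([-0.05131486,  0.01241208,  0.02300635]), 'finger_force': 0.0, 'grip_width': 0.09184015781132396}
```

View pics/scene0.png

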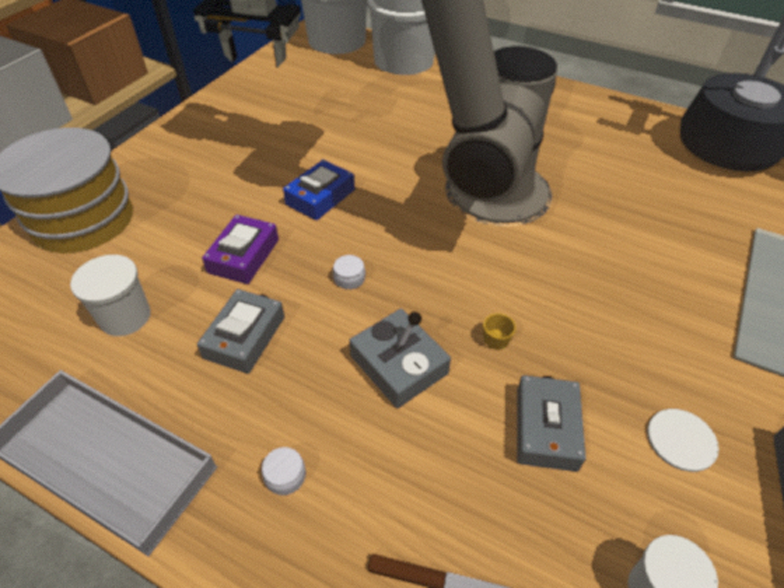

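View pics/side0.png

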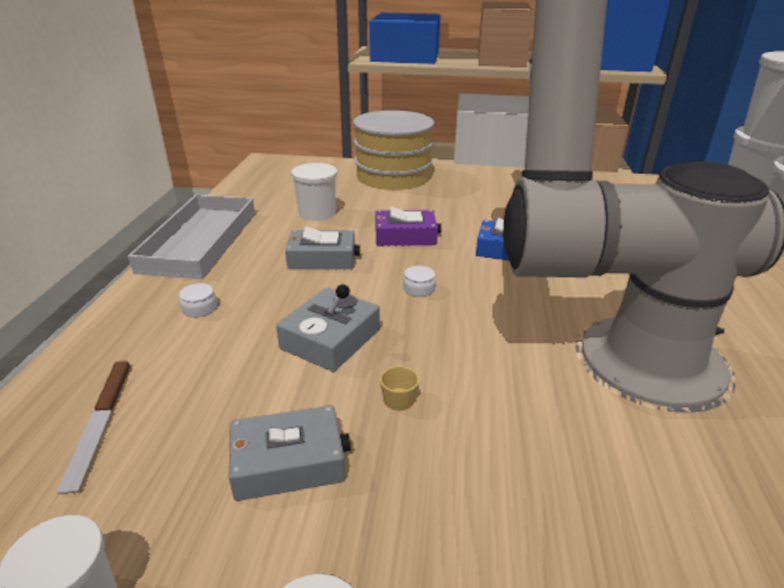

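The scene view shows a grey box with a broad rocker at about (240,328) with its lamp at (222,344), and a timer at (400,355) with its ball at (414,318). The grey box with the narrow rocker is at (551,420). The purple box (240,248) and blue box (320,188) aren't meant. In the side view the broad grey box is at (321,245), the timer at (330,325) and its ball at (342,291). The grey broad-rocker box fits the supply box, so I'll confirm it in a crop and measure.

```bash
python3 - <<'E'
from h import *
S,D=cam('scene'),cam('side')
def crop(c,x,y,w=70,h=52): 
    return cv2.resize(c['img'][y:y+h,x:x+w,::-1],(392,292),interpolation=cv2.INTER_CUBIC)
cv2.imwrite('pics/crop.png',np.vstack([np.hstack([crop(S,137,205,84,63),crop(S,242,216,84,63)]),np.hstack([crop(D,195,155,72,54),crop(D,193,198,84,63)])]))
def blobs(c,m,x0,y0,x1,y1,name,amin=6):
    mm=np.zeros(m.shape,np.uint8); mm[y0:y1,x0:x1]=m[y0:y1,x0:x1]
    n,l,st,ce=cv2.connectedComponentsWithStats(mm)
    out=[(ce[i],st[i,4]) for i in range(1,n) if st[i,4]>=amin]
    for p,a in out: print(name,p.round(1),a)
    return out
for n,c,sup,tim in(('scene',S,(137,205,205,268),(245,215,325,292)),('side',D,(198,158,262,195),(195,198,277,262))):
    hsv=cv2.cvtColor(c['img'],cv2.COLOR_RGB2HSV); H,s,v=cv2.split(hsv)
    lamp=((H<15)&(s>130)&(v>70)); white=(s<40)&(v>170); black=v<35
    for q in blobs(c,lamp,*sup,n+' lamp',3): print(onz(c,*q[0],.045).round(4))
    for q in blobs(c,white,*sup,n+' rocker'): print(onz(c,*q[0],.053).round(4))
    for q in blobs(c,white,*tim,n+' dial'): print(onz(c,*q[0],.051).round(4))
    for q in blobs(c,black,*tim,n+' ball'): print(onz(c,*q[0],.103).round(4))
    # grey body contours: upper face by brightness
    grey=((H>85)&(H<125)&(s>15)&(s<110)).astype(np.uint8)
    for r,nm in((sup,'sup'),(tim,'tim')):
        g=np.zeros_like(grey); g[r[1]:r[3],r[0]:r[2]]=grey[r[1]:r[3],r[0]:r[2]]
        cs,_=cv2.findContours(g,cv2.RETR_EXTERNAL,cv2.CHAIN_APPROX_NONE)
        k=cv2.convexHull(max(cs,key=cv2.contourArea)); ap=cv2.approxPolyDP(k,2.5,True)[:,0]
        print(n,nm,cv2.contourArea(k),[(tuple(p),onz(c,*p,.045 if nm=='sup' else .05)[:2].round(3).tolist()) for p in ap])
E
```

```text
scene lamp [159.4 245.9] 11
[ 0.6355 -0.2306  0.045 ]
scene rocker [170.9 226.9] 384
[ 0.5841 -0.2367  0.053 ]
scene dial [296.2 259. ] 218
[0.5246 0.0574 0.051 ]
scene sup 0.0 [((np.int32(174), np.int32(248)), [0.625, -0.198])]
scene tim 4.0 [((np.int32(270), np.int32(260)), [0.553, 0.008]), ((np.int32(268), np.int32(262)), [0.56, 0.007]), ((np.int32(267), np.int32(259)), [0.554, 0.001])]
side rocker [228.5 167.7] 204
[ 0.5853 -0.2419  0.053 ]
side dial [223.1 232.2] 173
[0.5262 0.0533 0.051 ]
side ball [244.4 208.9] 45
[0.4812 0.0358 0.103 ]
side sup 0.0 [((np.int32(222), np.int32(188)), [0.579, -0.142])]
side tim 0.0 [((np.int32(235), np.int32(261)), [0.48, 0.141])]
```

View pics/crop.png

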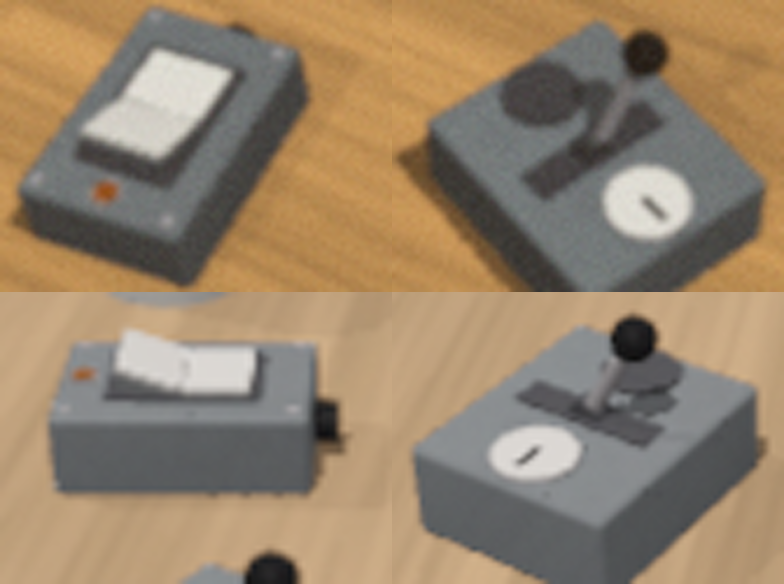

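The crop shows the broad-rocker grey box, with the raised half next to the amber lamp at crop (105,191) in scene and (84,374) in side. The timer lever leans towards the robot, with the ball at crop (645,53) in scene and (633,339) in side. This confirms the supply box.

```bash
python3 - <<'E'
from h import *
S,D=cam('scene'),cam('side')
sc=lambda p,x,y,w,ox,oy:(x+(p[0]-ox)/(392/w)-.4,y+(p[1]-oy)/(392/w)-.4)
A=[sc(p,137,205,84,0,0) for p in((150,8),(300,50),(182,240),(22,190))]
B=[sc(p,195,155,72,0,292) for p in((315,345),(318,422),(52,422),(75,345))]
# order box A: (far-left.. ) print both on plane
for n,c,P,z in(('S sup',S,A,.045),('D sup',D,B,.045),
  ('S tim',S,[sc(p,242,216,84,392,0) for p in((598,22),(430,128),(763,188))],.05),
  ('D tim',D,[sc(p,193,198,84,392,292) for p in((590,325),(755,388),(603,530),(413,455))],.05)):
    Q=np.array([onz(c,*p,z)[:2] for p in P]); print(n,Q.round(4).tolist(),Q.mean(0).round(4),np.linalg.norm(np.diff(Q,axis=0),axis=1).round(4))
print('lamp',tri(S,(159.4,245.9),D,(210.3,169.8)),onz(D,210.3,169.8,.045))
print('dial',tri(S,(296.2,259),D,(223.1,232.2)))
print('ball',tri(S,(295.8,227),D,(244.4,208.9)))
# raised end corners, rocker
a=[sc(p,137,205,84,0,0) for p in((80,130),(162,158))]; b=[sc(p,195,155,72,0,292) for p in((128,328),(114,372))]
print('raised end mid S',[onz(S,*p,.063).round(4) for p in a],[onz(D,*p,.063).round(4) for p in b])
R=Ro.from_rotvec(bot.get_state()['tool_rot']).as_matrix(); print(R.round(4).tolist())
E
```

```text
S sup [[0.5311, -0.2864], [0.5174, -0.201], [0.6402, -0.1817], [0.6534, -0.2672]] [ 0.5855 -0.2341] [0.0865 0.1243 0.0865]
D sup [[0.5266, -0.2882], [0.5094, -0.2044], [0.6387, -0.1856], [0.6512, -0.2698]] [ 0.5815 -0.237 ] [0.0856 0.1307 0.0851]
S tim [[0.438, -0.0134], [0.5352, -0.0541], [0.4906, 0.1017]] [0.488  0.0114] [0.1054 0.1621]
D tim [[0.5258, -0.0601], [0.4341, -0.015], [0.4832, 0.1029], [0.581, 0.0609]] [0.506  0.0222] [0.1022 0.1277 0.1064]
lamp (array([ 0.63525046, -0.23041487,  0.04736292]), np.float64(0.0029924028204129914)) [ 0.63640309 -0.23739959  0.045     ]
dial (array([0.5253736 , 0.05752455, 0.05335571]), np.float64(0.0015029127585353998))
ball (array([0.48188794, 0.03298977, 0.10115018]), np.float64(1.0331007826331932e-05))
raised end mid S [array([ 0.6206, -0.2539,  0.063 ]), array([ 0.6153, -0.2087,  0.063 ])] [array([ 0.6181, -0.2577,  0.063 ]), array([ 0.6121, -0.2083,  0.063 ])]
[[0.9682, 0.2501, -0.0], [0.2501, -0.9682, 0.0004], [0.0001, -0.0004, -1.0]]
```

Supply box centre is about (0.584,-0.236), yaw 9°, pressing point 24 mm out at (0.6075,-0.232). The timer hinge is at (0.508,0.021), yaw -24°, with the ball at (0.482,0.033,0.101). Sizes and heights agree with the spec. Moving above the supply rocker in two calls, fingers shut.

Call:
carry_out:
  motion:
    - [-1,0.2,-0.06,0,0,0,0]
    - [-1,0.4,-0.12,0.05,0,0,0]
    - [-1,0.6,-0.18,0.1,0,0,0]
    - [-1,0.8,-0.24,0.15,0,0,0]
    - [-1,1,-0.3,0.2,0,0,0]
    - [-1,1,-0.3,0.2,0,0,0]
    - [-1,1,-0.3,0.2,0,0,0]
  newtons: 20

```text
clock: 1.18
position: [0.3545, -0.3733, 0.1768]
tool_rot: [3.116, 0.397, -0.001]
force: [0.5, 0.1, 0.6]
grip_width: 0.0265
finger_force: 0.0
```

Call:
carry_out:
  motion:
    - [-1,0.2,-0.06,0.05,0,0,0]
    - [-1,0.4,-0.12,0.1,0,0,0]
    - [-1,0.6,-0.18,0.15,0,0,0]
    - [-1,0.8,-0.24,0.2,0,0,0]
    - [-1,1,-0.296,0.26,0,0,0]
    - [-1,1,-0.296,0.26,0,0,0]
    - [-1,1,-0.296,0.26,0,0,0]

```text
clock: 2.05
position: [0.5774, -0.2404, 0.1119]
tool_rot: [3.116, 0.394, -0.001]
force: [-0.3, -0.3, 0.2]
grip_width: 0.0005
finger_force: 0.0
```

Call:
carry_out:
  motion:
    - [-1,0.125,0,0,0,0,0]
    - [-1,0.125,0,0.08,0,0,0]
    - [-1,0.125,0,0.16,0,0,0]
    - [-1,0.125,0,0.176,0,0,0]
    - [-1,0.125,0,0.192,0,0,0]
    - [-1,0.125,0,0.208,0,0,0]
    - [-1,0.125,0,0.22,0,0,0]
    - [-1,0.125,0,0.232,0,0,0]
    - [-1,0.125,0,0.24,0,0,0]
    - [-1,0.125,0,0.244,0,0,0]
    - [-1,0.125,0,0.244,0,0,0]

```text
clock: 3.42
position: [0.608, -0.2309, 0.0511]
tool_rot: [-3.116, -0.396, 0.002]
force: [-1.6, 1.0, 7.0]
grip_width: 0.0005
finger_force: 3.1
```

Call:
carry_out:
  motion:
    - [-1,0,0,0.006,0,0,0]
    - [-1,0,0,0.006,0,0,0]

```text
clock: 3.68
position: [0.6081, -0.2309, 0.0509]
tool_rot: [-3.116, -0.397, 0.001]
force: [-4.8, 2.8, 13.9]
grip_width: 0.0005
finger_force: 6.9
```

Call:
carry_out:
  motion:
    - [-1,0,0,-0.1,0,0,0]
    - [-1,0,0,-0.3,0,0,0]
    - [-1,0,0,-0.5,0,0,0]
    - [-1,0,0,-0.5,0,0,0]

```text
clock: 4.18
position: [0.6103, -0.232, 0.1789]
tool_rot: [3.112, 0.396, 0.011]
force: [-0.7, -0.5, -0.5]
grip_width: 0.0005
finger_force: 0.0
```

```bash
python3 - <<'E'
from h import *
s=bot.get_state(); print(s['position'],s['force'])
R=Ro.from_rotvec(s['tool_rot']).as_matrix()
x=np.array([.914,-.407,0]); b=np.array([.482,.033,.101])
for k,z in((-.055,.18),(-.055,.085)):
    t=b+k*x; t[2]=z; print(t,(R.T@(t-s['position'])/.25).round(3))
S,D=cam('scene'),cam('side')
f=lambda c,x,y,w,h:cv2.resize(c['img'][y:y+h,x:x+w,::-1],(392,292),interpolation=cv2.INTER_CUBIC)
cv2.imwrite('pics/c2.png',np.hstack([f(S,137,205,84,63),f(D,195,155,72,54)]))
E
```

```text
[ 0.61033334 -0.23202711  0.17886782] [-0.70113831 -0.531891   -0.54259741]
[0.43173  0.055385 0.18    ] [-0.404 -1.292 -0.014]
[0.43173  0.055385 0.085   ] [-0.406 -1.294  0.366]
```

View pics/c2.png

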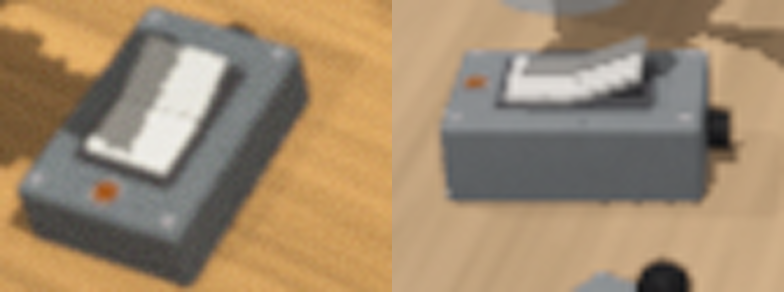

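The rocker is over: the half beside the lamp (crop 105,190) lies level and the far half is up. Now I'll move to the robot's side of the lever.

Call:
carry_out:
  motion:
    - [-1,-0.07,-0.23,0,0,0,0]
    - [-1,-0.14,-0.46,0,0,0,0]
    - [-1,-0.2,-0.7,0,0,0,0]
    - [-1,-0.2,-0.7,0,0,0,0]

```text
clock: 4.78
position: [0.513, -0.0706, 0.1725]
tool_rot: [-3.113, -0.402, 0.008]
force: [1.1, -0.5, -0.7]
grip_width: 0.0005
finger_force: 0.0
```

Call:
carry_out:
  motion:
    - [-1,-0.07,-0.2,0,0,0,0.027]
    - [-1,-0.14,-0.4,0,0,0,0.054]
    - [-1,-0.205,-0.594,0,0,0,0.081]
    - [-1,-0.205,-0.594,0,0,0,0.107]
    - [-1,-0.205,-0.594,0.12,0,0,0.107]
    - [-1,-0.205,-0.594,0.24,0,0,0.107]
    - [-1,-0.205,-0.594,0.37,0,0,0.107]
    - [-1,-0.205,-0.594,0.37,0,0,0.107]
    - [-1,-0.205,-0.594,0.37,0,0,0.107]

```text
clock: 5.9
position: [0.43, 0.0564, 0.0819]
tool_rot: [3.072, -0.655, -0.0]
force: [0.2, -0.3, -0.1]
grip_width: 0.0005
finger_force: 0.0
```

```bash
python3 - <<'E'
from h import *
s=bot.get_state(); print(s['position'],s['force'])
R=Ro.from_rotvec(s['tool_rot']).as_matrix(); print(R.round(3)[:, 0])
print(R.T@(np.array([.482,.033,.101])-s['position']))
E
```

```text
[0.43000315 0.05637698 0.0819389 ] [ 0.19669327 -0.34712648 -0.08631543]
[ 0.913 -0.408 -0.   ]
[ 0.05700834  0.00015647 -0.01906583]
```

Call:
carry_out:
  motion:
    - [-1,0.07,0,0,0,0,0]
    - [-1,0.13,0,0,0,0,0]
    - [-1,0.16,0,0,0,0,0]
    - [-1,0.19,0,0,0,0,0]
    - [-1,0.22,0,0,0,0,0]
    - [-1,0.25,0,0,0,0,0]
    - [-1,0.28,0,0,0,0,0]
    - [-1,0.3,0,0,0,0,0]
    - [-1,0.3,0,0,0,0,0]
    - [-1,0.3,0,0,0,0,0]

```text
clock: 7.15
position: [0.4978, 0.0262, 0.0816]
tool_rot: [3.073, -0.654, -0.001]
force: [-0.2, -0.1, -0.9]
grip_width: 0.0005
finger_force: 0.0
```

Call:
carry_out:
  motion:
    - [-1,-0.1,0,0,0,0,0]
    - [-1,-0.3,0,0,0,0,0]
    - [-1,-0.3,0,-0.2,0,0,0]
    - [-1,-0.3,0,-0.4,0,0,0]
    - [-1,-0.3,0,-0.5,0,0,0]
    - [-1,-0.3,0,-0.5,0,0,0]

```text
clock: 7.9
position: [0.4303, 0.0568, 0.2084]
tool_rot: [-3.072, 0.654, -0.007]
force: [0.0, 0.2, -0.9]
grip_width: 0.0004
finger_force: 0.0
```

```bash
python3 - <<'E'
from h import *
s=bot.get_state(); print(s['clock'],s['position'],s['force'])
S,D=cam('scene'),cam('side')
f=lambda c,x,y,w,h:cv2.resize(c['img'][y:y+h,x:x+w,::-1],(392,292),interpolation=cv2.INTER_CUBIC)
cv2.imwrite('pics/c3.png',np.vstack([np.hstack([f(S,137,205,84,63),f(S,242,216,84,63)]),np.hstack([f(D,195,155,72,54),f(D,193,198,84,63)])]))
E
```

```text
7.9 [0.43030293 0.05679569 0.20835815] [ 0.01000884  0.20771911 -0.86200697]
```

View pics/c3.png

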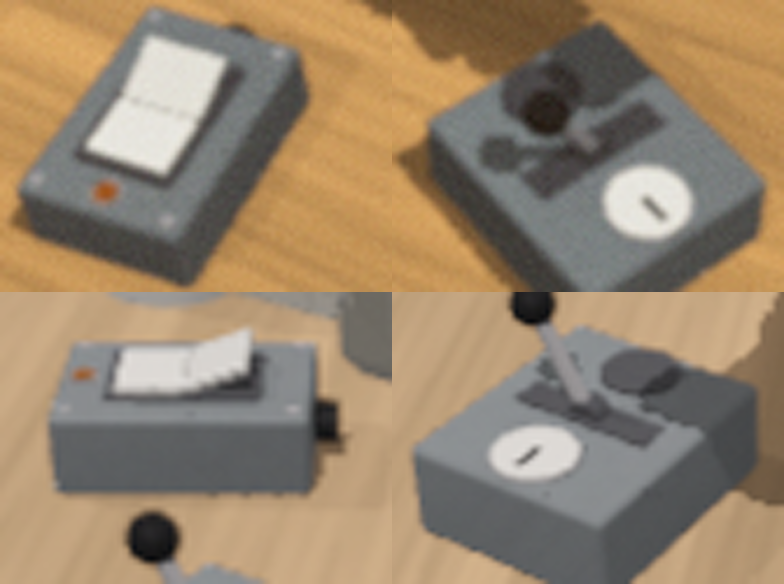

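The lever has flipped to the far side, with the ball at crop (548,108) in scene and (532,305) in side. The supply rocker is still on, and the hand is clear. Handing in.

```bash
python3 -c "
from station import bot
print(bot.sign_off())"
```

```text
the job is handed in; nothing more can be done
None
```

The supply was switched on first, then the timer lever was flipped to its other side; the narrow-rocker box was never approached, the hand was clear of everything, and the job was handed in at about 8 s of the 38 s allowed.

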